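# Sweep the grinding pucks off the draining board into the catch pan

## Task

With closed fingertips, push the three flat steel grinding pucks across the draining board and over its open edge so that all three drop into the steel catch pan standing along that edge. Only push them, never pick them up or carry them; leave the two amber vials standing where they are on the board, and do not disturb anything else on the bench.

Things in the scene. Friction and masses are not known exactly. Their poses are not given: they have to be found in the camera images.
- board: White plastic draining board on rubber feet, fixed to the bench: 260 mm along its x, 220 mm along its y, flat top 60 mm above the bench. Low lips (6 mm wide, 12 mm high above the top) along its two x edges; the two y edges (110 mm from the centre) are open, with no lip. Origin at bench level under its centre. The board's place and yaw (up to about 0.3 rad) change from start to start
- pan: Open stainless steel catch pan, fixed, 270 x 120 mm (its x, y) and 40 mm high, wall and floor 3 mm; axes parallel to the board's. It stands on the bench along one of the board's two open y edges (which one changes), its near wall tucked 10 mm under the board, so what is pushed over that edge drops in. Origin at bench level under its centre, 160 mm from the board's centre along the board's +y or -y
- rack: Black plastic vial rack, fixed, 250 x 110 mm, block 28 mm high with some short capped vials in it up to 56 mm above the bench. It stands along the board's other open edge, origin at bench level under its centre. Nothing should land on it
- puck1_center (a point): Centre of a steel grinding puck: plain flat disc 28 mm across, 14 mm high, about 70 g, loose on the board; all three are alike. Pucks and vials on the board stand at least 38 mm apart (centres) along the board's x, within 60 mm of its middle along its y, in any order: a straight path along the board's y is free before and behind each puck
- puck2_center (a point): Centre of a steel grinding puck: plain flat disc 28 mm across, 14 mm high, about 70 g, loose on the board; all three are alike. Pucks and vials on the board stand at least 38 mm apart (centres) along the board's x, within 60 mm of its middle along its y, in any order: a straight path along the board's y is free before and behind each puck
- puck3_center (a point): Centre of a steel grinding puck: plain flat disc 28 mm across, 14 mm high, about 70 g, loose on the board; all three are alike. Pucks and vials on the board stand at least 38 mm apart (centres) along the board's x, within 60 mm of its middle along its y, in any order: a straight path along the board's y is free before and behind each puck
- vial1: Small amber glass vial with white cap standing on the board among the pucks, 23 mm across, 50 mm high, 30 g. Origin at the centre of its foot. Must stay as it is
- vial2: Small amber glass vial with white cap standing on the board among the pucks, 23 mm across, 50 mm high, 30 g. Origin at the centre of its foot. Must stay as it is
- beaker: Glass beaker on the bench, 80 mm across, 100 mm high; bystander
- mortar: White porcelain bowl on the bench, 90 mm across, 50 mm high; bystander
- jar: Amber jar on the bench, 60 mm across, 90 mm high; bystander
- spatula: Slim steel lab spatula, 170 mm long, 5 mm thick, lying on the bench to the robot's left; bystander
- flask: White plastic bottle on the bench, 64 mm across, 130 mm high; bystander

How it is judged (in metres and radians):
At the end, for the whole second after the job is handed in: All three puck centres lie inside the catch pan (within 135 mm along its x, 60 mm along its y, less than 45 mm above its underside), at rest; both vials stand upright (within 0.15 rad) on the board within 20 mm of where they started (x of puck1_center in the frame of pan between -0.135 and 0.135 m and y of puck1_center in the frame of pan between -0.06 and 0.06 m and z of each of puck1_center, puck2_center, puck3_center in the frame of pan below 0.045 m and linear speed of each of puck1, puck2, puck3 below 0.02 m/s and x of puck2_center in the frame of pan between -0.135 and 0.135 m and y of puck2_center in the frame of pan between -0.06 and 0.06 m and x of puck3_center in the frame of pan between -0.135 and 0.135 m and y of puck3_center in the frame of pan between -0.06 and 0.06 m and angle between each of vial1, vial2's own z axis and vertical below 0.15 rad and height (world z) of each of vial1, vial2 above 0.055 m and distance of each of vial1, vial2 from where it was at the start of the episode below 0.02 m); the robot touches nothing.
It fails at once if a puck is lifted more than about 15 mm off the board (height (world z) of any of puck1_center, puck2_center, puck3_center above 0.082 m).
It fails at once if a puck is carried out over the middle of the pan at board height instead of dropping over the edge ((y of puck1_center in the frame of pan between -0.02 and 0.02 m and height (world z) of puck1_center above 0.066 m) or (y of puck2_center in the frame of pan between -0.02 and 0.02 m and height (world z) of puck2_center above 0.066 m) or (y of puck3_center in the frame of pan between -0.02 and 0.02 m and height (world z) of puck3_center above 0.066 m)).
It fails at once if a vial on the board is knocked over (tilt over 0.4 rad) or shifted more than 20 mm (distance of any of vial1, vial2 from where it was at the start of the episode above 0.02 m or angle between any of vial1, vial2's own z axis and vertical above 0.4 rad).
It fails at once if a bystander on the bench is shifted more than 30 mm (distance of any of beaker, mortar, jar, spatula, flask from where it was at the start of the episode above 0.03 m).
It also fails if it takes over 58 s, if anything falls off the work surface, if the arm or the gripper's body presses on something with over 40 N, if the wrist force passes 120 N, or if a joint passes its speed limit or range.

## Robot

A 6-joint arm with a two-finger parallel gripper is mounted at the origin on the work surface. World frame = base frame: x ahead of the robot, y to its left, z up, the work surface at z = 0. Lengths are in m, angles in degrees, forces in N, time in s.
With the tool pointing down it reaches from about 0.375 to 0.9 m from the base axis. Payload 3.1 kg.
Tool frame: the origin (TCP) lies midway between the tips of the shut fingers; the grasp point (between the pads) lies 19 mm behind it; z points along the fingers, y is the line along which they close (so a half turn about z gives the same grasp; the last joint's range is limited). The gripper opens to 87 mm and grips with 3 to 60 N. Pads are 19 mm wide; open, the fingers measure 117 mm over their backs; the gripper's body (75 mm by 190 mm) begins 51 mm behind the grasp point.
Start: joints at [64.085, 30.224, 82.088, -0, 67.689, -10.227], TCP at [0.169, 0.602, 0.223] pointing down, gripper open.
Joint ranges: [-176.69, 176.69], [-43.24, 126.21], [12.49, 139.97], [-82, 262], [0, 151.66], [-163.58, 163.58]. Speed limits (degrees/s): [159.86, 159.86, 180, 180, 180, 180].

## Interface

Orientations are given as a 3x3 rotation matrix whose columns are the frame's x, y, z axes.
In Python, from rig import bot gives the robot as it stands.
- The arm moves only by the tool inch_along, called in YAML: its name, and indented under it one key for each argument. Schema: {"type":"object","properties":{"rows":{"type":"array","items":{"type":"array","items":{"type":"number"},"minItems":7,"maxItems":7},"minItems":1,"maxItems":20},"only":{"type":"string"},"quiet":{"type":"boolean"},"lines":{"type":"string"}},"required":["rows"],"additionalProperties":false}. rows is a list of rows, 1 to 20 of them, each of 7 numbers: dx, dy, dz in fractions of the full range, 1 being 1 m, then a rotation vector rx, ry, rz in fractions of the full range, 1 being 60 degrees, then the opening from 0.0 (shut) to 1.0 (fully open); each row is the pose to reach, as a shift and turn from the pose commanded when the call began, along the tool's axes at that moment; what a row does not reach only later rows make up. A row lasts 1/10 s, in which the tool goes at most 0.05 m and 8.59 degrees, less where a joint would pass 70% of its speed; a pose out of reach is approached as far as the arm can. The fingers move at their own pace and stop on an object; the grip force is fixed at half the most. Time passes only in rows, so rows that do not move let the fingers close. The tool returns the time, the measured TCP pose, the force, the opening and the grip force at its end. only (a regular expression) keeps the lines of the reply that match it, lines (a string "A,B") keeps lines A to B, and quiet returns only ok. A shift or turn number past 1, either way, is cut back to 1. Input that does not fit is refused with a message, and nothing moves.
- bot.read_state(): the state, without advancing time (a new reading comes with each control period).
- bot.capture(name): name is "scene" or "top"; returns a dict with "color" (400x640x3 uint8, red, green, blue), "K" (3x3 intrinsics, pixels), "view" (4x4, takes a point from world to camera coordinates). Camera axes: x right, y up, looking along -z (the intrinsics and any distortion apply to the point x, -y, -z); pixel columns grow to the right and rows downward; lengths in m; the calibration is good to about 2 mm. A picture is of the moment at which its call begins. There is no depth.
- bot.hand_in(): hands the job in; it is judged then, once.
The state is a dict: "time_s": time; "joint_positions": joint angles; "qvel": joint speeds; "tau": joint torques, N m; "position": TCP position; "tcp_rot": TCP orientation; "force": force on the tool from outside, world axes, zero at the start; "moment": the same for the moment, N m; "opening": opening from 0.0 (shut) to 1.0 (fully open); "grasp_force": force on a finger pad.
Only numpy, scipy, OpenCV 4.12 (cv2) and the standard library are available. Lean on these libraries where they do the work, as an engineer would, in place of code of your own. Each camera call takes 0.05 s, during which the arm holds its last target. There are 200 camera calls.

## Working session

There is one attempt and no reset: what is moved stays moved. The work goes in short steps, Python scripts to look and compute and a tool call to move; the robot and the scene stay as the last step left them, time stands still between calls to the robot, and variables do not carry over. Pictures are saved under pics/ and viewed, at most 10 in all, crops included, and the job is handed in when it is done.

```bash
ls; mkdir -p pics; python3 - <<'E'
from rig import bot
import cv2,numpy as np
np.set_printoptions(precision=4,suppress=True)
for n in("scene","top"):
    c=bot.capture(n);cv2.imwrite(f"pics/{n}0.png",c["color"][...,::-1]);np.savez(f"{n}0.npz",**c);print(n,c.keys(),c["K"],c["view"])
s=bot.read_state();print(s["time_s"],s["position"],s["tcp_rot"])
E
```

```text
pics
rig.py
scene dict_keys(['color', 'K', 'view']) [[389.4997   0.     323.99  ]
 [  0.     389.4997 199.8465]
 [  0.       0.       1.    ]] [[-0.1974  0.9803 -0.0109  0.1341]
 [-0.6199 -0.1162  0.7761  0.3136]
 [ 0.7595  0.16    0.6306 -1.444 ]
 [ 0.      0.      0.      1.    ]]
top dict_keys(['color', 'K', 'view']) [[393.4711   0.     319.9023]
 [  0.     393.4711 200.239 ]
 [  0.       0.       1.    ]] [[ 0.0021 -0.9999  0.0135 -0.0199]
 [ 0.9929  0.0037  0.1193 -0.5558]
 [-0.1193  0.0132  0.9928 -1.1449]
 [ 0.      0.      0.      1.    ]]
0.1 [0.1687 0.6011 0.2216] [[-0.9627  0.2704 -0.0009]
 [ 0.2704  0.9627 -0.0018]
 [ 0.0004 -0.002  -1.    ]]
```

View pics/scene0.png

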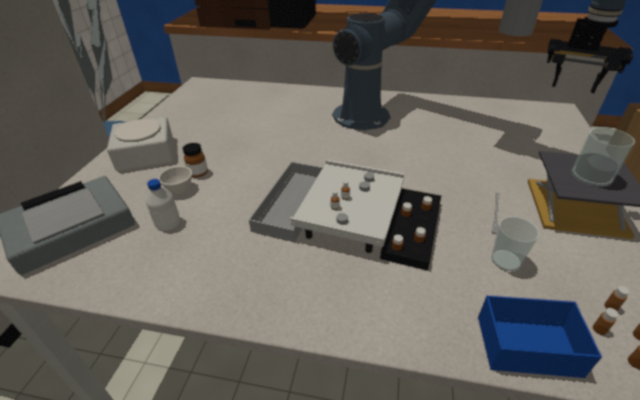

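View pics/top0.png

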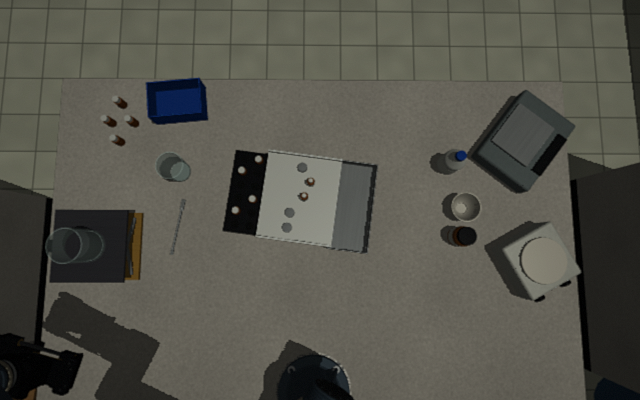

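The scene view shows the pan on the -y side and the rack on the +y side. In the top view the pucks are near (302,167), (289,212) and (287,227), with vials near (310,181) and (303,196). Next I'll measure them precisely.

```bash
cat > h.py <<'E'
import numpy as np,cv2
np.set_printoptions(precision=4,suppress=True)
def ray(c,uv):
    V=c["view"];R=V[:3,:3];o=-R.T@V[:3,3]
    d=np.linalg.inv(c["K"])@np.array([uv[0],uv[1],1.]);d=R.T@(d*[1,-1,-1]);return o,d
def onz(c,uv,z):
    o,d=ray(c,uv);return o+d*(z-o[2])/d[2]
def proj(c,p):
    q=c["view"][:3,:3]@p+c["view"][:3,3];q=c["K"]@(q*[1,-1,-1]);return q[:2]/q[2]
def tri(c1,a,c2,b):
    o1,d1=ray(c1,a);o2,d2=ray(c2,b)
    t=np.linalg.lstsq(np.c_[d1,-d2],o2-o1,rcond=None)[0];p,q=o1+t[0]*d1,o2+t[1]*d2
    return (p+q)/2,np.linalg.norm(p-q)
def blobs(c,box):
    x0,y0,x1,y1=box;im=c["color"][y0:y1,x0:x1];g=im.max(2)
    S=8;big=cv2.resize(im,None,fx=S,fy=S,interpolation=cv2.INTER_CUBIC)
    return big
E
python3 - <<'E'
from h import *
t=dict(np.load("top0.npz"));s=dict(np.load("scene0.npz"))
for n,c,b in(("top",t,(255,148,345,248)),("scene",s,(290,160,410,255))):
    big=blobs(c,b);big=big[:600,:800];big=cv2.resize(big,None,fx=.75,fy=.75);print(n,big.shape)
    big=cv2.convertScaleAbs(big,alpha=1.2);cv2.imwrite(f"pics/{n}_c.png",big[...,::-1])
# board mask in top
im=t["color"];g=im.astype(int);m=(g.min(2)>150).astype(np.uint8)
n,l,st,ce=cv2.connectedComponentsWithStats(m)
for i in range(1,n):
    if st[i,4]>200:print(st[i],ce[i])
for p in [(302,167),(306,167),(289,212),(287,227),(310,181),(303,196),(320,220),(270,200),(355,200)]:print(p,im[p[1],p[0]])
E
```

```text
top (450, 540, 3)
scene (450, 600, 3)
(302, 167) [79 81 78]
(306, 167) [76 79 75]
(289, 212) [83 85 82]
(287, 227) [82 85 82]
(310, 181) [132 136 127]
(303, 196) [134 137 128]
(320, 220) [143 143 133]
(270, 200) [134 136 126]
(355, 200) [85 88 85]
```

View pics/top_c.png

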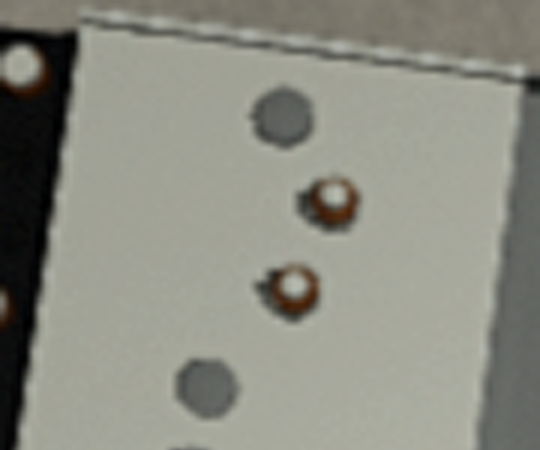

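View pics/scene_c.png

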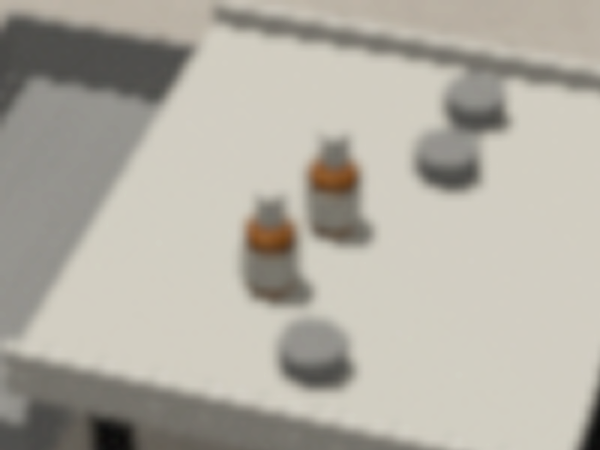

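The crops show puck top faces and white vial caps: caps at crop (334,197) and (294,286) in the top view, and scene puck tops at (475,92), (448,146) and (314,338), with scale 6. Next I'll triangulate and get the board edges.

```bash
python3 - <<'E'
from h import *
t=dict(np.load("top0.npz"));s=dict(np.load("scene0.npz"))
im=t["color"];g=im[...,0].astype(int)
# pucks in top: grey blobs inside the board
sat=im.max(2).astype(int)-im.min(2)
m=((g<108)&(g>55)&(sat<20)).astype(np.uint8);mm=np.zeros_like(m);mm[152:245,262:330]=m[152:245,262:330]
n,l,st,ce=cv2.connectedComponentsWithStats(mm);P=[ce[i] for i in range(1,n) if 60<st[i,4]<200];print([st[i] for i in range(1,n)if st[i,4]>30])
P=sorted(P,key=lambda p:p[1]);print(P)
S=[(342.3,216.3),(364.7,184.3),(369.2,175.3)]
S=[np.array(x) for x in S]
W=[]
for a,b in zip(P,S):
    print("tri",*tri(t,a,s,b)); W.append(onz(t,a,.074))
# board edges: bright area
b=(g>115).astype(np.uint8);b=cv2.morphologyEx(b,cv2.MORPH_OPEN,np.ones((3,3)))
# pan-side edge and rack-side edge by row gradient
def edge(rows,lo,hi,fn):
    return np.array([[lo+fn(np.diff(cv2.GaussianBlur(g.astype(np.float32),(1,5),0)[r,lo:hi]))+.5,r] for r in rows],float)
pe=edge(range(168,238,2),322,352,np.argmin);re=edge(range(165,230,2),245,280,np.argmax)
L=[]
for e in(pe,re):
    w=np.array([onz(t,x,.06)[:2] for x in e]);f=cv2.fitLine(w.astype(np.float32),cv2.DIST_HUBER,0,.001,.001).ravel();L.append(f);print("edge dir",f[:2],"pt",f[2:])
ex=L[0][:2]+0;ex*=np.sign(ex[0]);e2=L[1][:2]*np.sign(L[1][0]);print("angles",np.degrees(np.arctan2(ex[1],ex[0])),np.degrees(np.arctan2(e2[1],e2[0])))
ex=(ex+e2);ex/=np.linalg.norm(ex);ey=np.array([-ex[1],ex[0]]);
print("board width",(L[1][2:]-L[0][2:])@ey)
V=[onz(t,(255+x/6,148+y/6),.11) for x,y in((334,197),(294,286))]
q=L[0][2:]
for nme,w in zip(("p1","p2","p3","v1","v2"),W+V):print(nme,w,"x",w[:2]@ex,"dist to pan edge",(w[:2]-q)@ey)
# lips
for uv in[(300,151),(300,248)]:print(im[uv[1]-6:uv[1]+7,uv[0],0])
E
```

```text
[array([271, 152,  59,   8,  72], dtype=int32), array([297, 152,  33,   5,  85], dtype=int32), array([297, 162,  10,  11,  86], dtype=int32), array([284, 208,  11,  10,  83], dtype=int32), array([281, 223,  11,  10,  84], dtype=int32), array([262, 240,  47,   5, 116], dtype=int32)]
[array([316.2118, 153.1529]), array([299.375 , 155.2639]), array([301.5233, 167.2791]), array([288.9036, 212.2289]), array([286.2381, 227.1071]), array([282.4397, 242.75  ])]
tri [0.6811 0.0178 0.0979] 0.04909821660488209
tri [0.6576 0.0617 0.1741] 0.046440477257361466
tri [0.6247 0.0616 0.1749] 0.058275683571260534
edge dir [ 0.9912 -0.1323] pt [ 0.548  -0.0656]
edge dir [ 0.9916 -0.1295] pt [0.5448 0.1565]
angles -7.6049314 -7.440267
board width 0.21978085
p1 [ 0.69   -0.0067  0.074 ] x 0.6849462755469412 dist to pan edge 0.07702162372314601
p2 [0.6834 0.0426 0.074 ] x 0.6719658127899619 dist to pan edge 0.1250259758908365
p3 [0.6477 0.0361 0.074 ] x 0.637359818308431 dist to pan edge 0.1138357373700539
v1 [0.6016 0.0088 0.11  ] x 0.5952299004969904 dist to pan edge 0.0807800302182983
v2 [0.5594 0.0273 0.11  ] x 0.5509981102659562 dist to pan edge 0.09356141823897246
[100 100 100 100  98 100 100 102 115 124  87 116 136]
[129  92 102 107 104 105 106 107 108 104 103 106 107]
```

```bash
python3 - <<'E'
from h import *
t=dict(np.load("top0.npz"));s=dict(np.load("scene0.npz"))
ex=np.array([.9914,-.1309]);ex/=np.linalg.norm(ex);ey=np.array([-ex[1],ex[0]]);q=np.array([.548,-.0656])
P=[(301.5233,167.2791),(288.9036,212.2289),(286.2381,227.1071)];S=[(342.3,216.3),(364.7,184.3),(369.2,175.3)]
for a,b in zip(P,S):
    w=onz(t,a,.074);print("tri",*tri(t,a,s,b),"onz",w,"x",w[:2]@ex,"y",(w[:2]-q)@ey)
for a,b in (((334,197),(270,212)),((294,286),(333,150))):
    a=(255+a[0]/6,148+a[1]/6);b=(290+b[0]/6,160+b[1]/6);print("vial",*tri(t,a,s,b))
print("lip",[onz(t,(300,y),.072)[:2]@ex for y in(154,246)])
print("R",np.c_[ex,ey])
from rig import bot
print(bot.read_state()["opening"])
E
```

```text
tri [0.6483 0.037  0.0702] 0.0015680938200644332 onz [0.6477 0.0361 0.074 ] x 0.6373618949173593 y 0.11382788912105053
tri [0.5161 0.0728 0.0703] 0.002504606155663116 onz [0.5159 0.0713 0.074 ] x 0.5021225158011066 y 0.13155571136568478
tri [0.4732 0.0799 0.0693] 0.0021683105143185297 onz [0.4731 0.0785 0.074 ] x 0.4587729748815703 y 0.13302857736253268
vial [0.604  0.0107 0.0939] 0.003546496353975052
vial [0.5611 0.0293 0.0953] 0.0032531495109411144
lip [np.float64(0.6764299954696757), np.float64(0.4107858966623951)]
R [[ 0.9914  0.1309]
 [-0.1309  0.9914]]
1.0013687921453376
```

```bash
cat > go.py <<'E'
import sys
from h import *
from rig import bot
from scipy.spatial.transform import Rotation as Ro
ex=np.array([.99139,-.1309]);ey=np.array([.1309,.99139]);q=np.array([.548,-.0656])
s=bot.read_state();p=np.array(s["position"]);R=np.array(s["tcp_rot"])
D=np.c_[np.r_[-ex,0],np.r_[ey,0],[0,0,-1]]
print("t",s["time_s"],"board x'y'z",p[:2]@ex,(p[:2]-q)@ey,p[2],"open",s["opening"],"F",s["force"])
print("rotvec",np.degrees(Ro.from_matrix(R.T@D).as_rotvec()))
for a in sys.argv[1:]:
    x,y,z=map(float,a.split(","));w=ex*x+ey*(y+q@ey)
    print(a,"delta",R.T@(np.r_[w,z]-p))
E
python3 go.py .637,.160,.16
```

```text
t 0.1 board x'y'z 0.0885292001169548 0.611319281534345 0.22163929142859068 open 1.0013687921453376 F [-0.2625  0.9045  0.296 ]
rotvec [-0.111  -0.0304 -8.1684]
.637,.160,.16 delta [-0.6071 -0.3687  0.0621]
```

The manual's scale: turns go in shares of 60 degrees. Converting my numbers, -8.2 degrees / 60 = -0.1367.

inch_along:
  rows:
    - [-0.03,-0.018,0,0,0,-0.0333,0]
    - [-0.07,-0.042,0,0,0,-0.0667,0]
    - [-0.11,-0.067,0,0,0,-0.1,0]
    - [-0.15,-0.091,0,0,0,-0.1367,0]
    - [-0.19,-0.115,0,0,0,-0.1367,0]
    - [-0.23,-0.14,0,0,0,-0.1367,0]
    - [-0.27,-0.164,0,0,0,-0.1367,0]
    - [-0.31,-0.188,0,0,0,-0.1367,0]
    - [-0.35,-0.213,0,0,0,-0.1367,0]
    - [-0.39,-0.237,0,0,0,-0.1367,0]
    - [-0.43,-0.261,0,0,0,-0.1367,0]
    - [-0.47,-0.285,0,0,0,-0.1367,0]
    - [-0.51,-0.31,0,0,0,-0.1367,0]
    - [-0.55,-0.334,0.02,0,0,-0.1367,0]
    - [-0.58,-0.352,0.04,0,0,-0.1367,0]
    - [-0.607,-0.3687,0.062,-0.0017,0,-0.1367,0]
    - [-0.607,-0.3687,0.062,-0.0017,0,-0.1367,0]
    - [-0.607,-0.3687,0.062,-0.0017,0,-0.1367,0]
    - [-0.607,-0.3687,0.062,-0.0017,0,-0.1367,0]

```text
time_s: 2.0
position: [0.6531, 0.0834, 0.1609]
tcp_rot: [[-0.992, 0.13, -0.0], [0.13, 0.992, 0.002], [0.0, 0.002, -1.0]]
force: [-0.1, 1.3, 0.6]
opening: 0.002
grasp_force: 0.0
```

```bash
python3 go.py .637,.160,.10 .637,.160,.066; python3 - <<'E'
from h import *
from rig import bot
for n in("scene","top"):
    c=bot.capture(n);np.savez(f"{n}1.npz",**c)
    x0,y0,x1,y1=(250,90,450,240) if n=="scene" else (230,130,400,257)
    cv2.imwrite(f"pics/{n}1.png",cv2.resize(c["color"][y0:y1,x0:x1],None,fx=4,fy=4,interpolation=2)[...,::-1])
E
```

```text
t 2.0 board x'y'z 0.6365296590978963 0.16151235583706242 0.16085570137049277 open 0.002229402919380882 F [-0.1365  1.3182  0.5899]
rotvec [ 0.1194 -0.0189  0.0697]
.637,.160,.10 delta [-0.0005 -0.0016  0.0609]
.637,.160,.066 delta [-0.0005 -0.0017  0.0949]
```

View pics/scene1.png

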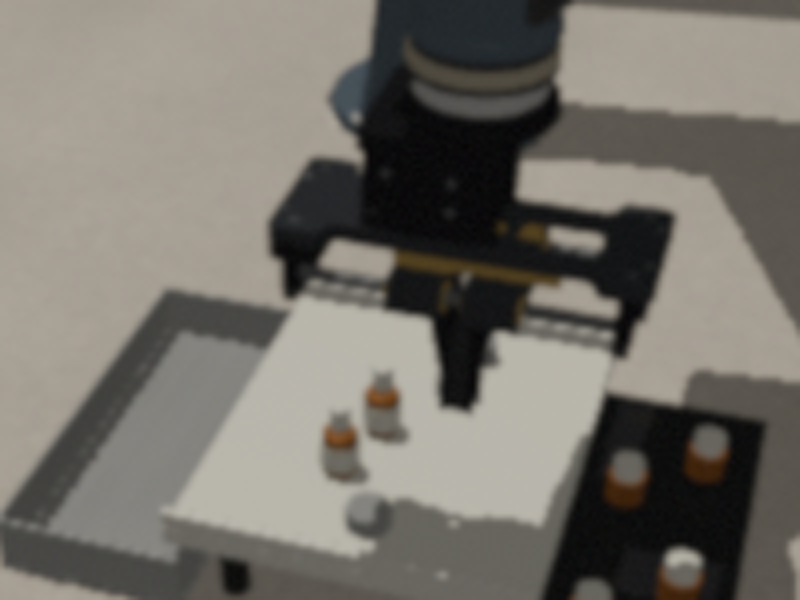

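The gripper is shut at y' = 0.16, behind puck A (crop (368,512)). The vials at crop (340,440) and (382,400) are clear and below the gripper body. Next: lower, then push.

inch_along:
  rows:
    - [0,0,0.03,0,0,0,0]
    - [0,0,0.06,0,0,0,0]
    - [0,0,0.08,0,0,0,0]
    - [0,0,0.09,0,0,0,0]
    - [0,0,0.095,0,0,0,0]
    - [0,0,0.095,0,0,0,0]
    - [0,0,0.095,0,0,0,0]

```text
time_s: 2.8
position: [0.6546, 0.083, 0.0669]
tcp_rot: [[-0.992, 0.13, 0.003], [0.13, 0.992, 0.002], [-0.003, 0.002, -1.0]]
force: [0.8, -1.1, -0.0]
opening: 0.005
grasp_force: 0.0
```

```bash
python3 go.py .637,.125,.066 .637,.010,.066
```

```text
t 2.8 board x'y'z 0.6380952559044324 0.16125014917173314 0.06685363969599936 open 0.004652044180518646 F [ 0.7931 -1.1266 -0.0128]
rotvec [0.1112 0.1436 0.0554]
.637,.125,.066 delta [ 0.0011 -0.0363  0.0008]
.637,.010,.066 delta [ 0.0013 -0.1513  0.0006]
```

Clear, no contact. Pushing first part and checking.

inch_along:
  rows:
    - [0,-0.01,0,0,0,0,0]
    - [0,-0.02,0,0,0,0,0]
    - [0,-0.03,0,0,0,0,0]
    - [0,-0.04,0,0,0,0,0]
    - [0,-0.05,0,0,0,0,0]
    - [0,-0.06,0,0,0,0,0]
    - [0,-0.07,0,0,0,0,0]
    - [0,-0.08,0,0,0,0,0]
    - [0,-0.08,0,0,0,0,0]

```text
time_s: 3.7
position: [0.6431, 0.0017, 0.0653]
tcp_rot: [[-0.991, 0.132, 0.0], [0.132, 0.991, 0.001], [0.0, 0.001, -1.0]]
force: [-0.7, -0.6, 1.5]
opening: 0.007
grasp_force: 0.0
```

```bash
python3 go.py .637,.010,.066;python3 - <<'E'
from h import *
from rig import bot
c=bot.capture("scene");x0,y0,x1,y1=(250,90,450,240)
cv2.imwrite("pics/scene2.png",cv2.resize(c["color"][y0:y1,x0:x1],None,fx=4,fy=4,interpolation=2)[...,::-1])
E
```

```text
t 3.7 board x'y'z 0.6373654416904456 0.07918248344973663 0.06532149985880703 open 0.006854297311785071 F [-0.671  -0.5574  1.4975]
rotvec [ 0.0623 -0.0013 -0.0457]
.637,.010,.066 delta [ 0.0003 -0.0692 -0.0008]
```

View pics/scene2.png

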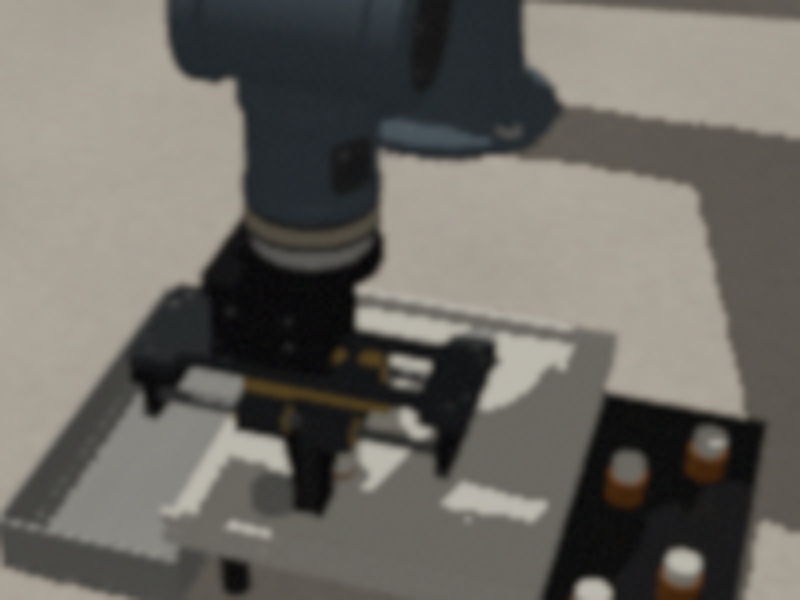

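Puck A sits directly ahead of the fingertip at crop (270,492); the vial at (345,465) is untouched. Finish the push, back up, and rise.

inch_along:
  rows:
    - [0,-0.01,0,0,0,0,0]
    - [0,-0.02,0,0,0,0,0]
    - [0,-0.03,0,0,0,0,0]
    - [0,-0.04,0,0,0,0,0]
    - [0,-0.05,0,0,0,0,0]
    - [0,-0.06,0,0,0,0,0]
    - [0,-0.066,0,0,0,0,0]
    - [0,-0.07,0,0,0,0,0]
    - [0,-0.07,0,0,0,0,0]
    - [0,-0.07,0,0,0,0,0]
    - [0,-0.06,0,0,0,0,0]
    - [0,-0.06,-0.03,0,0,0,0]
    - [0,-0.06,-0.06,0,0,0,0]
    - [0,-0.06,-0.095,0,0,0,0]
    - [0,-0.06,-0.095,0,0,0,0]

```text
time_s: 5.25
position: [0.6391, -0.0557, 0.1657]
tcp_rot: [[-0.992, 0.129, 0.011], [0.129, 0.992, -0.001], [-0.011, 0.001, -1.0]]
force: [1.2, 0.4, 0.7]
opening: 0.005
grasp_force: 0.0
```

```bash
python3 go.py .502,.172,.16;python3 - <<'E'
from h import *
from rig import bot
c=bot.capture("scene");x0,y0,x1,y1=(250,90,450,240)
cv2.imwrite("pics/scene3.png",cv2.resize(c["color"][y0:y1,x0:x1],None,fx=4,fy=4,interpolation=2)[...,::-1])
E
```

```text
t 5.25 board x'y'z 0.6408574521146626 0.0217381575869248 0.16569065632959856 open 0.004995250748569193 F [1.241  0.3551 0.718 ]
rotvec [0.0356 0.6229 0.1125]
.502,.172,.16 delta [0.1386 0.1505 0.0043]
```

View pics/scene3.png

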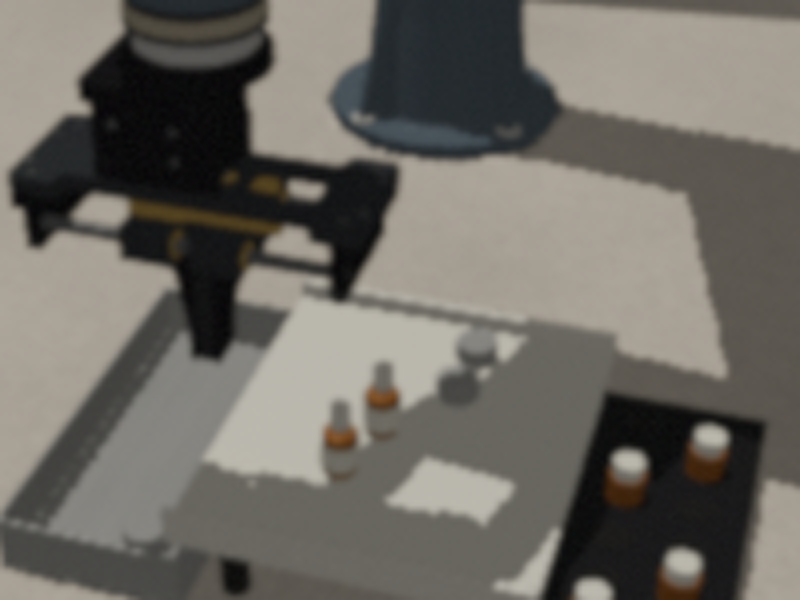

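Puck A lies in the pan at crop (145,530); the vials are standing and pucks B (458,385) and C (478,347) are unmoved. On to B.

inch_along:
  rows:
    - [0.02,0.03,0,0,0,0,0]
    - [0.05,0.06,0,0,0,0,0]
    - [0.08,0.09,0,0,0,0,0]
    - [0.11,0.12,0,0,0,0,0]
    - [0.125,0.14,0,0,0,0,0]
    - [0.136,0.152,0,0,0,0,0]
    - [0.136,0.152,0,0,0,0,0]
    - [0.136,0.152,0,0,0,0,0]
    - [0.136,0.152,0,0,0,0,0]

```text
time_s: 6.2
position: [0.5216, 0.1113, 0.1604]
tcp_rot: [[-0.991, 0.131, 0.001], [0.131, 0.991, 0.001], [-0.001, 0.002, -1.0]]
force: [-1.1, 0.0, 0.6]
opening: 0.003
grasp_force: 0.0
```

```bash
python3 go.py .502,.174,.066
```

```text
t 6.2 board x'y'z 0.5025596825648129 0.17189726163819316 0.16041598011577995 open 0.0034687256329827454 F [-1.1047  0.0378  0.6423]
rotvec [ 0.0865  0.0676 -0.0268]
.502,.174,.066 delta [0.0007 0.002  0.0944]
```

inch_along:
  rows:
    - [0,0.002,0.03,0,0,0,0]
    - [0,0.002,0.06,0,0,0,0]
    - [0,0.002,0.08,0,0,0,0]
    - [0,0.002,0.09,0,0,0,0]
    - [0,0.002,0.0945,0,0,0,0]
    - [0,0.002,0.0945,0,0,0,0]
    - [0,0.002,0.0945,0,0,0,0]
    - [0,-0.01,0.0945,0,0,0,0]
    - [0,-0.02,0.0945,0,0,0,0]
    - [0,-0.03,0.0945,0,0,0,0]
    - [0,-0.04,0.0945,0,0,0,0]
    - [0,-0.05,0.0945,0,0,0,0]
    - [0,-0.06,0.0945,0,0,0,0]
    - [0,-0.07,0.0945,0,0,0,0]
    - [0,-0.08,0.0945,0,0,0,0]
    - [0,-0.09,0.0945,0,0,0,0]
    - [0,-0.1,0.0945,0,0,0,0]
    - [0,-0.1,0.0945,0,0,0,0]

```text
time_s: 8.0
position: [0.5073, 0.0119, 0.0658]
tcp_rot: [[-0.991, 0.132, 0.0], [0.132, 0.991, 0.001], [-0.0, 0.001, -1.0]]
force: [-0.8, -0.1, -0.5]
opening: 0.001
grasp_force: 0.0
```

```bash
python3 go.py .502,.010,.066;python3 - <<'E'
from h import *
from rig import bot
c=bot.capture("scene");x0,y0,x1,y1=(250,90,450,240)
cv2.imwrite("pics/scene4.png",cv2.resize(c["color"][y0:y1,x0:x1],None,fx=4,fy=4,interpolation=2)[...,::-1])
E
```

```text
t 8.0 board x'y'z 0.501410533581944 0.07150248547069753 0.06582669366762345 open 0.0008043880485592308 F [-0.822  -0.1377 -0.5427]
rotvec [ 0.0823  0.0051 -0.0521]
.502,.010,.066 delta [-0.0006 -0.0615 -0.0003]
```

View pics/scene4.png

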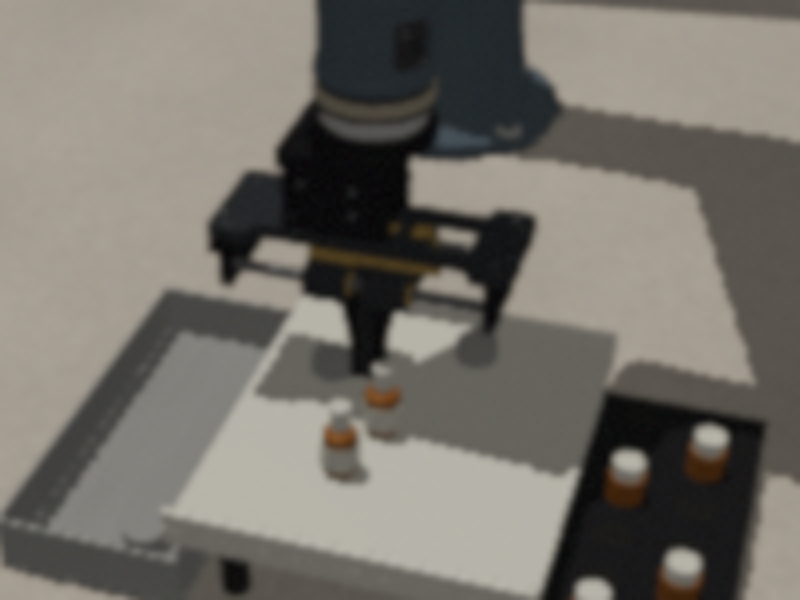

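Puck B is ahead of the fingertip at crop (335,360), the vials are standing, and C is at (478,350). Now finish B, rise, and move to behind C.

inch_along:
  rows:
    - [0,-0.01,0,0,0,0,0]
    - [0,-0.02,0,0,0,0,0]
    - [0,-0.03,0,0,0,0,0]
    - [0,-0.04,0,0,0,0,0]
    - [0,-0.05,0,0,0,0,0]
    - [0,-0.058,0,0,0,0,0]
    - [0,-0.062,0,0,0,0,0]
    - [0,-0.062,0,0,0,0,0]
    - [0,-0.062,0,0,0,0,0]
    - [0,-0.052,0,0,0,0,0]
    - [0,-0.052,-0.03,0,0,0,0]
    - [0,-0.052,-0.06,0,0,0,0]
    - [0,-0.052,-0.095,0,0,0,0]
    - [0.01,-0.02,-0.095,0,0,0,0]
    - [0.02,0.02,-0.095,0,0,0,0]
    - [0.035,0.06,-0.095,0,0,0,0]
    - [0.042,0.09,-0.095,0,0,0,0]
    - [0.042,0.104,-0.095,0,0,0,0]
    - [0.042,0.104,-0.095,0,0,0,0]
    - [0.042,0.104,-0.095,0,0,0,0]

```text
time_s: 10.05
position: [0.4796, 0.1216, 0.161]
tcp_rot: [[-0.992, 0.129, 0.001], [0.129, 0.992, 0.001], [-0.001, 0.001, -1.0]]
force: [-0.0, -0.7, 0.4]
opening: 0.008
grasp_force: 0.0
```

```bash
python3 go.py .459,.175,.066
```

```text
t 10.05 board x'y'z 0.459551545759021 0.1766035931352869 0.1610440345352538 open 0.007585768667560485 F [-0.0033 -0.663   0.4433]
rotvec [0.0712 0.0323 0.0978]
.459,.175,.066 delta [ 0.0006 -0.0017  0.095 ]
```

inch_along:
  rows:
    - [0,0,0.03,0,0,0,0]
    - [0,0,0.06,0,0,0,0]
    - [0,0,0.08,0,0,0,0]
    - [0,0,0.09,0,0,0,0]
    - [0,0,0.095,0,0,0,0]
    - [0,0,0.095,0,0,0,0]
    - [0,0,0.095,0,0,0,0]
    - [0,-0.01,0.095,0,0,0,0]
    - [0,-0.02,0.095,0,0,0,0]
    - [0,-0.03,0.095,0,0,0,0]
    - [0,-0.04,0.095,0,0,0,0]
    - [0,-0.05,0.095,0,0,0,0]
    - [0,-0.06,0.095,0,0,0,0]
    - [0,-0.07,0.095,0,0,0,0]
    - [0,-0.08,0.095,0,0,0,0]
    - [0,-0.09,0.095,0,0,0,0]
    - [0,-0.1,0.095,0,0,0,0]
    - [0,-0.1,0.095,0,0,0,0]

```text
time_s: 11.85
position: [0.4662, 0.0214, 0.0658]
tcp_rot: [[-0.991, 0.132, 0.0], [0.132, 0.991, 0.001], [-0.0, 0.002, -1.0]]
force: [-0.0, 1.1, 0.0]
opening: 0.006
grasp_force: 0.0
```

```bash
python3 go.py .459,.010,.066;python3 - <<'E'
from h import *
from rig import bot
c=bot.capture("scene");x0,y0,x1,y1=(250,90,450,240)
cv2.imwrite("pics/scene5.png",cv2.resize(c["color"][y0:y1,x0:x1],None,fx=4,fy=4,interpolation=2)[...,::-1])
E
```

```text
t 11.85 board x'y'z 0.4594171504740746 0.07556519922227377 0.06582892999628912 open 0.005623590170662386 F [-0.0034  1.1112  0.0489]
rotvec [ 0.087   0.0051 -0.0561]
.459,.010,.066 delta [ 0.0004 -0.0656 -0.0003]
```

View pics/scene5.png

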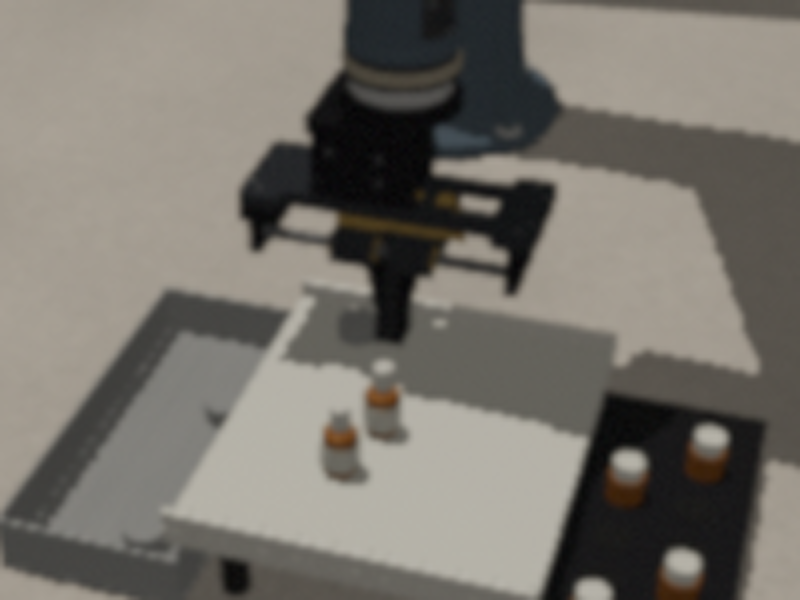

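Puck B is in the pan at crop (215,412), and puck C is ahead of the tip at (358,325). Finish C, rise, and retreat towards +y so the view is clear.

inch_along:
  rows:
    - [0,-0.01,0,0,0,0,0]
    - [0,-0.02,0,0,0,0,0]
    - [0,-0.03,0,0,0,0,0]
    - [0,-0.04,0,0,0,0,0]
    - [0,-0.05,0,0,0,0,0]
    - [0,-0.06,0,0,0,0,0]
    - [0,-0.066,0,0,0,0,0]
    - [0,-0.066,0,0,0,0,0]
    - [0,-0.066,0,0,0,0,0]
    - [0,-0.056,0,0,0,0,0]
    - [0,-0.056,-0.03,0,0,0,0]
    - [0,-0.056,-0.06,0,0,0,0]
    - [0,-0.056,-0.1,0,0,0,0]
    - [0,-0.03,-0.13,0,0,0,0]
    - [0,0.01,-0.15,0,0,0,0]
    - [0,0.05,-0.15,0,0,0,0]
    - [0,0.09,-0.15,0,0,0,0]
    - [0,0.13,-0.15,0,0,0,0]
    - [0,0.15,-0.15,0,0,0,0]
    - [0,0.15,-0.15,0,0,0,0]

```text
time_s: 13.9
position: [0.4851, 0.1747, 0.216]
tcp_rot: [[-0.992, 0.125, 0.0], [0.125, 0.992, 0.002], [-0.0, 0.002, -1.0]]
force: [0.5, -0.9, 0.4]
opening: 0.005
grasp_force: 0.0
```

```bash
python3 - <<'E'
from h import *
from rig import bot
a=bot.capture("top")["color"][130:262,225:395];b=bot.capture("scene")["color"][130:262,240:440]
f=lambda i,w:cv2.resize(i,(w,int(i.shape[0]*w/i.shape[1])),interpolation=2)
A,B=f(a,380),f(b,420);h=min(len(A),len(B))
cv2.imwrite("pics/end.png",np.hstack([A[:h],B[:h]])[...,::-1])
E
```

```text
(no output)
```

View pics/end.png

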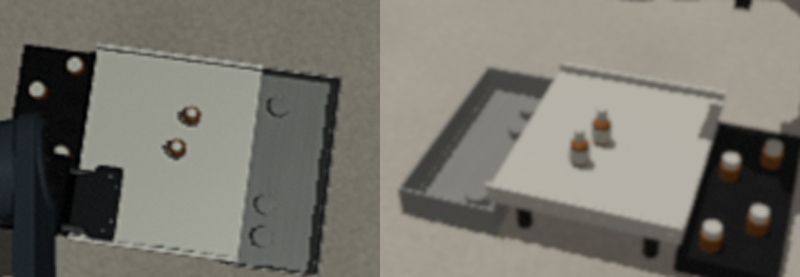

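All three pucks lie in the pan, at (278,106), (263,203) and (262,236) in the top view. Both vials stand where they were, and the robot is clear.

```bash
python3 -c "
from rig import bot
print(bot.hand_in())"
```

```text
the job is handed in; nothing more can be done
None
```

I pushed all three pucks over the open edge into the catch pan, both vials still stand in place, and the job is handed in at about 14 s; the hand-in call returned no verdict.

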